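# Make up two microscope kits

## Robot

A 7-joint arm with a two-finger parallel gripper is mounted at the origin on the work surface. World frame = base frame: x ahead of the robot, y to its left, z up, the work surface at z = 0. Lengths are in m, angles in rad, forces in N, time in s.
With the tool pointing down it reaches from about 0.35 to 0.9 m from the base axis. Payload 8.1 kg.
Tool frame: the origin (TCP) lies at the centre of the arm's flange, where the gripper is bolted on; the fingertips stand 178 mm ahead of it and the grasp point (between the pads) lies 159 mm ahead of it; x points along the fingers, z is the direction in which the jaws open and shut, and the axes are right-handed (so a half turn about x gives the same grasp; the last joint's range is limited). The gripper opens to 92 mm and grips with 3 to 60 N. Pads are 19 mm wide; open, the fingers measure 130 mm over their backs; the gripper's body (75 mm by 190 mm) begins 47 mm behind the grasp point.
Start: joints at [-1.239, 0.434, 0.025, 1.573, -0.012, 1.134, -0.075], TCP at [0.263, 0.567, 0.405] pointing down, gripper open.
Joint ranges: [-2.62, 2.62], [-0.44, 2.09], [-1.27, 1.32], [0.08, 2.57], [-1.32, 4.46], [0.12, 2], [-2.74, 2.74]. Speed limits (rad/s): [2.22, 2.22, 3.01, 3.01, 3.14, 3.14, 3.14].

## Interface

Orientations are given as a rotation vector (axis times angle).
In Python, from cell import arm, get_image, search_frame, pinpoint gives the robot as it stands.
- The arm moves only by the tool arm_command, never from a script. Its argument "motion" is a list of rows, each a list of 7 numbers: the finger opening in mm, from 0 to 91.8, then the shift along the tool's x, y, z in mm, then the turn, a rotation vector about the tool's x, y, z in degrees. In form: [[fingers, x, y, z, ax, ay, az], ...]. A call has 1 to 5 rows; each row shifts and turns the commanded pose from where the row before left it, along the tool's axes as they then stand; what a row does not reach is not made up. A row lasts 1/8 s, in which the tool goes at most 62.5 mm and 10.7 degrees, less where a joint would pass 70% of its speed; a pose out of reach is approached as far as the arm can. A call with a gripper value outside its range is refused whole. The fingers move at their own pace and stop on an object; "newtons" is the grip in N (left out, the last holds). Time passes only in rows, so rows that do not move let the fingers close. It gives the time, the measured TCP pose, the force and the opening at its end, in the units of the state.
- arm.observe(): the state, without advancing time (a new reading comes with each control period).
- get_image(name): name is "scene" or "side" or "wrist"; returns a dict with "frame" (384x512x3 uint8, red, green, blue), "range_z" (384x512 float32, m along the optical axis (not along the pixel's ray), 0 where there is no reading), "K" (3x3 intrinsics, pixels), "origin" and "rotation" of the camera in the world; the wrist camera has in their place "tool_from_camera" (4x4, takes a point from camera to tool coordinates, whose origin is the TCP and whose axes are the tool frame's). Camera axes: x right, y down, z forward; pixel columns grow to the right and rows downward; lengths in m; the calibration is good to about 2 mm. A picture is of the moment at which its call begins: read the wrist's pose just before it.
- arm.sign_off(): hands the job in, once; it reports no verdict.
Trained networks look in the newest picture that a camera, given by its name, has taken for a name from the list of things; names that differ only in an ending like _2 or _b are one class to them, and where a whole thing is asked for, a point or a joint stands for the part that bears it (a point fixed in the world has none). Each returns a list of dicts, best first, with "p" (0 to 1); they miss things now and then, are a little off and sometimes report something else, mostly with a low value. They report only what shows in the picture. A call takes as long as a camera call. They do not tell look-alikes from the thing itself.
- search_frame(camera, target): "point" ([x, y, z] in m, in world coordinates, good to about 4 mm: the middle of the surface that is visible of it).
- pinpoint(camera, target): "point" ([x, y, z] in m, in world coordinates, good to about 4 mm: a listed point, or the origin of a listed thing).
The state is a dict: "clock": time; "joints": joint angles; "dq": joint speeds; "joint_efforts": joint torques, N m; "position": TCP position; "ee_rot": TCP orientation; "force": force on the tool from outside, world axes, zero at the start; "ft_torque": the same for the moment, N m; "width": opening from 0.0 (shut) to 1.0 (fully open).
Only numpy, scipy, OpenCV 4.12 (cv2) and the standard library are available. Lean on these libraries where they do the work, as an engineer would, in place of code of your own. Each camera call takes 0.05 s, during which the arm holds its last target. There are 200 camera calls.

## Task

Make up two microscope kits from the stock on the bench. In the long three-compartment tray lay the wooden slide box flat, lid up, in the long compartment, stand the small amber oil bottle in the middle compartment and the long, tapered objective lens in the end one; in the short two-compartment tray stand the black eyepiece (barrel up, as it stands now) in the larger compartment and the short objective lens in the smaller one. Set everything down upright without dropping it, and leave the big amber bottle, the staining jar and the Petri dish standing where they are.

Things in the scene. Friction and masses are not known exactly. Their poses are not given: they have to be found in the camera images.
- long_tray: fixed shallow steel tray, 240 (x) x 70 (y) x 12 mm high, with three compartments in a row along its x; floor 3 mm thick, walls and partitions 3 mm thick, rims at 12 mm. Origin: centre of the underside, on the bench. Compartment centres on its x axis: end compartment at x = -87 mm (inside 60 x 64 mm), middle one at x = -24 mm (60 x 64 mm), long one at x = +63 mm (108 x 64 mm).
- short_tray: fixed shallow steel tray, 141 (x) x 70 (y) x 12 mm high, with two compartments in a row along its x; floor and walls 3 mm thick, rims at 12 mm. Origin: centre of the underside, on the bench. Compartment centres on its x axis: smaller one at x = -41.5 mm (inside 52 x 64 mm), larger one at x = +27.5 mm (80 x 64 mm).
- oil_bottle_mid (a point): small amber glass immersion-oil bottle with paper label and narrow black cap, standing: body 28 mm across up to 42 mm, cap 19 mm across, 62 mm high in all, about 50 g. Origin: on its axis, half-way up; z up along its axis.
- long_objective_mid (a point): long steel microscope objective, standing nose up: plain cylinder 25 mm across up to 44 mm, then tapering to a 14 mm nose, 62 mm high in all, about 130 g. Origin: on its axis, half-way up; z up along its axis.
- short_objective_mid (a point): short steel microscope objective, standing: cylinder 27 mm across up to 34 mm, dark front lens in its flat top, 38 mm high in all, about 90 g. Origin: on its axis, half-way up; z up along its axis.
- eyepiece_mid (a point): black eyepiece standing on its wide eyecup with the barrel up: eyecup 38 mm across and 18 mm high, above it from 22 mm up a barrel 29 mm across with an aluminium band, 56 mm high in all, about 100 g. Origin: on its axis, half-way up; z up along its axis.
- slide_box_mid (a point): brown wooden slide box, lying flat, lid up: 84 (x) x 40 (y) x 40 mm high, dark seam, brass clasp, paper label on the lid, about 100 g. Origin: its centre, half-way up; x along its length, z up.
- reagent_bottle_mid (a point): bystander, not to be disturbed: big amber glass reagent bottle, 46 mm across, 93 mm high, loose. Origin: on its axis, half-way up; z up along its axis.
- staining_jar_mid (a point): bystander, not to be disturbed: square glass staining jar with a grey lid 50 x 50 mm, 80 mm high, loose. Origin: its centre, half-way up; z up.
- petri_dish_mid (a point): bystander, not to be disturbed: closed Petri dish with a tan disc in it, 60 mm across, 15 mm high, loose. Origin: on its axis, half-way up; z up along its axis.
Things that resemble listed ones, but are neither listed nor needed, are in the scene too. What is shaped like the part that bears short_objective_mid but green, purple or red is not meant.

How it is judged:
By the outcome, as a careful person would: the job done as asked, in the order asked, and still so for the second after the job is handed in, with the robot touching nothing.
It also fails if it takes over 115 s, if anything falls off the work surface, if the arm or the gripper's body presses on something with over 40 N, if the wrist force passes 120 N, or if a joint passes its speed limit or range.

## Working session

There is one attempt and no reset: what is moved stays moved. The work goes in short steps, Python scripts to look and compute and a tool call to move; the robot and the scene stay as the last step left them, time stands still between calls to the robot, and variables do not carry over. Pictures are saved under pics/ and viewed, about 12 in all and at most 16, crops included, and the job is handed in when it is done.

Besides the shell and the picture viewer there is one more tool, called as a command line: name --pt "numbers of a row" for each row, then --argument value for the rest. arm_command: Moves the arm, as the interface text tells. Its arguments: {"type":"object","properties":{"motion":{"type":"array"},"newtons":{"type":"number"}},"required":["motion"]}

```bash
mkdir -p pics; ls
cat > h.py <<'E'
import numpy as np, cv2
from cell import arm, get_image, search_frame, pinpoint
from scipy.spatial.transform import Rotation as R
def cloud(im, T=None):
    z=im["range_z"]; K=im["K"]; v,u=np.indices(z.shape)
    p=np.stack([(u-K[0,2])/K[0,0]*z,(v-K[1,2])/K[1,1]*z,z],-1)
    if T is None: return p@np.array(im["rotation"]).T+np.array(im["origin"])
    return p@T[:3,:3].T+T[:3,3]
def save(name,img,s=1):
    cv2.imwrite("pics/"+name,cv2.resize(img[...,::-1],None,fx=s,fy=s,interpolation=cv2.INTER_CUBIC))
E
python3 - <<'E'
from h import *
s=arm.observe(); print({k:np.round(v,3) for k,v in s.items()})
names="long_tray short_tray oil_bottle_mid long_objective_mid short_objective_mid eyepiece_mid slide_box_mid reagent_bottle_mid staining_jar_mid petri_dish_mid".split()
for c in ["scene","side"]:
    im=get_image(c); save(c+"1.png",im["frame"],1.5); np.savez(c+".npz",**im)
    Rm=np.array(im["rotation"]);o=np.array(im["origin"])
    for n in names:
        for d in pinpoint(c,n)[:4]:
            q=Rm.T@(np.array(d["point"])-o);q=im["K"]@q
            print(c,n,round(d["p"],2),np.round(d["point"],3),np.round(q[:2]/q[2]*1.5))
E
```

```text
pics
{'clock': np.float64(0.0), 'joints': array([-1.239,  0.435,  0.025,  1.574, -0.012,  1.134, -0.075]), 'dq': array([-0.   ,  0.002,  0.   ,  0.001, -0.002,  0.001,  0.001]), 'joint_efforts': array([ 0.0000e+00, -6.6785e+01,  9.8500e-01, -3.1445e+01, -6.1000e-02,
        4.3000e-02,  0.0000e+00]), 'position': array([0.263, 0.567, 0.404]), 'ee_rot': array([-0.884,  1.385,  0.882]), 'force': array([-0.577, -0.113,  0.271]), 'ft_torque': array([ 0.009, -0.052,  0.008]), 'width': np.float64(1.004)}Traceback (most recent call last):
  File "<stdin>", line 9, in <module>
ValueError: matmul: Input operand 1 does not have enough dimensions (has 0, gufunc core with signature (n?,k),(k,m?)->(n?,m?) requires 1)
```

```bash
cat > look.py <<'E'
from h import *
names="long_tray short_tray oil_bottle_mid long_objective_mid short_objective_mid eyepiece_mid slide_box_mid reagent_bottle_mid staining_jar_mid petri_dish_mid".split()
for c in ["scene","side"]:
    im=get_image(c); save(c+"1.png",im["frame"],1.5); np.savez(c+".npz",**im)
    Rm=np.array(im["rotation"]);o=np.array(im["origin"])
    if c=="scene": print(Rm,o,im["K"])
    if Rm.shape!=(3,3): Rm=R.from_rotvec(Rm).as_matrix()
    for n in names:
        for d in pinpoint(c,n)[:5]:
            p=np.array(d["point"],float)
            q=Rm.T@(p-o);q=im["K"]@q
            print(c,n,round(d["p"],2),np.round(p,3),np.round(q[:2]/q[2]*1.5))
E
python3 look.py
```

```text
[-0.98869313 -2.53720193  0.92738314] [1.0529488  0.53302989 0.94542464] [[488.05188286   0.         248.99270115]
 [  0.         488.05188286 195.12589856]
 [  0.           0.           1.        ]]
scene long_tray 0.67 [ 0.513  0.299 -0.003] [526. 434.]
scene short_tray 0.91 [ 0.498 -0.303 -0.   ] [280. 216.]
scene oil_bottle_mid 0.77 [ 0.683 -0.125  0.03 ] [256. 314.]
scene long_objective_mid 0.48 [ 0.448 -0.116  0.029] [368. 246.]
scene short_objective_mid 0.74 [0.369 0.016 0.019] [453. 269.]
scene short_objective_mid 0.71 [ 0.383 -0.05   0.019] [420. 253.]
scene short_objective_mid 0.61 [0.505 0.043 0.018] [408. 321.]
scene short_objective_mid 0.56 [ 0.444 -0.004  0.02 ] [415. 285.]
scene eyepiece_mid 0.69 [ 0.579 -0.01   0.026] [352. 323.]
scene slide_box_mid 0.86 [ 0.578 -0.109  0.02 ] [313. 290.]
scene slide_box_mid 0.43 [ 0.581 -0.009  0.027] [351. 323.]
scene reagent_bottle_mid 0.64 [ 0.685 -0.001  0.05 ] [303. 354.]
scene staining_jar_mid 0.74 [0.464 0.122 0.039] [463. 328.]
scene petri_dish_mid 0.69 [0.577 0.13  0.006] [415. 384.]
side long_tray 0.96 [ 0.504  0.296 -0.   
[... 158 characters left out ...]
-0.119  0.031] [501. 345.]
side long_objective_mid 0.8 [ 0.443 -0.109  0.026] [329. 385.]
side short_objective_mid 0.72 [ 0.383 -0.051  0.016] [277. 367.]
side short_objective_mid 0.72 [0.367 0.013 0.02 ] [259. 334.]
side short_objective_mid 0.71 [0.506 0.044 0.024] [346. 297.]
side short_objective_mid 0.65 [ 0.442 -0.005  0.021] [312. 331.]
side eyepiece_mid 0.59 [ 0.581 -0.013  0.024] [405. 312.]
side slide_box_mid 0.6 [ 0.574 -0.113  0.021] [424. 366.]
side reagent_bottle_mid 0.95 [0.686 0.002 0.042] [467. 282.]
side reagent_bottle_mid 0.15 [ 0.447 -0.11   0.025] [333. 385.]
side staining_jar_mid 0.77 [0.463 0.124 0.042] [306. 261.]
side petri_dish_mid 0.65 [0.577 0.128 0.009] [374. 261.]
```

```bash
python3 -c "
from h import *
print(pinpoint('scene','long_tray')[:1], pinpoint('scene','oil_bottle_mid')[:1])"
```

```text
[{'point': [0.5126, 0.2987, -0.0027], 'p': 0.67}] [{'point': [0.6834, -0.1246, 0.0303], 'p': 0.77}]
```

View pics/scene1.png

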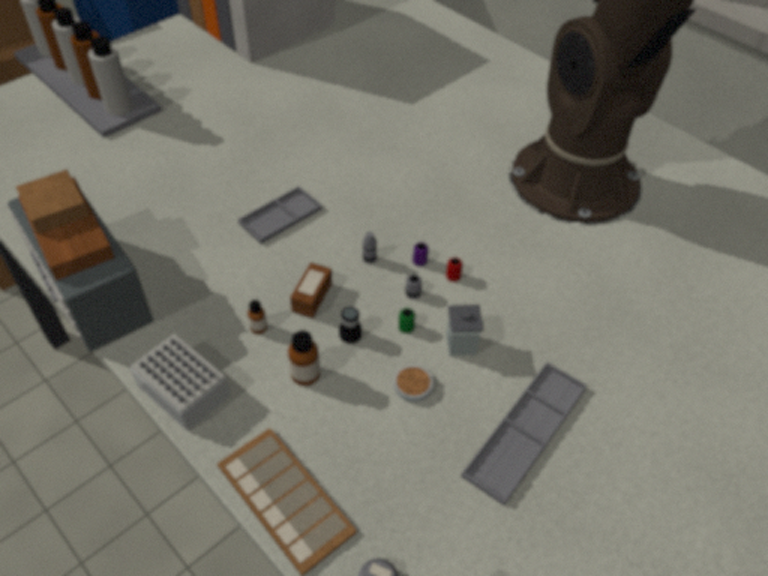

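View pics/side1.png

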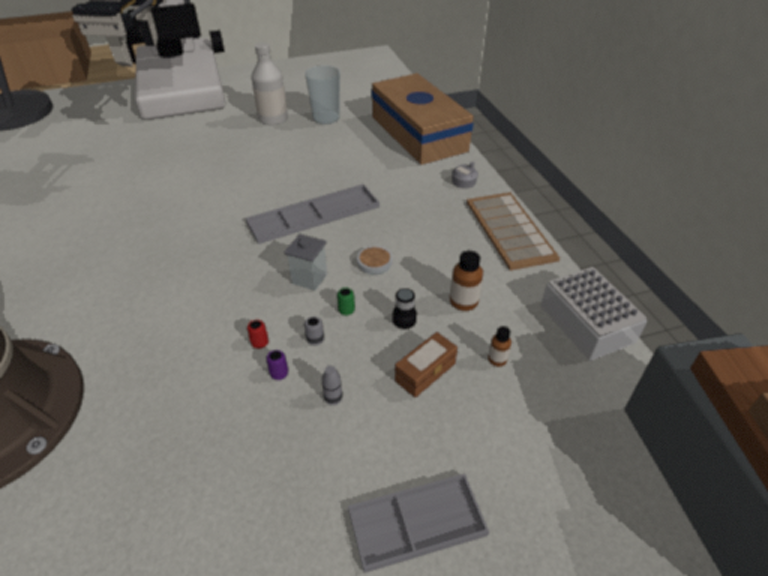

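The grey short objective is at scene (413,285). Its look-alikes are red (454,269), purple (420,253) and green (407,320). The amber oil bottle is at (257,315) and the big one at (303,355). The long objective is at (370,247). Next I fit the poses from depth.

```bash
sed -i 's/p@np.array(im\["rotation"\]).T/p@R.from_rotvec(im["rotation"]).as_matrix().T/' h.py
cat > fit.py <<'E'
from h import *
C={c:cloud(dict(np.load(c+".npz"))).reshape(-1,3) for c in ["scene","side"]}
def rect(p): 
    (c,s,a)=cv2.minAreaRect((p[:,:2]*1000).astype(np.float32)); return np.round(c,1),np.round(s,1),round(a,1)
obj=dict(oil=(.684,-.122,.035),lobj=(.446,-.112,.035),sobj=(.443,-.005,.03),eye=(.58,-.011,.04),box=(.576,-.111,.06),ltray=(.508,.298,.14),stray=(.496,-.303,.09),reag=(.685,0,.035),jar=(.464,.123,.045),petri=(.577,.129,.04))
for n,(x,y,r) in obj.items():
    lo=.006 if 'tray' in n else .008
    for c,P in C.items():
        m=(np.hypot(P[:,0]-x,P[:,1]-y)<r)&(P[:,2]>lo)&(P[:,2]<.12); p=P[m]
        zt=np.percentile(p[:,2],98)
        print(n,c,m.sum(),"zmax",round(zt,4),"all",*rect(p),"top",*rect(p[p[:,2]>zt-.006]))
E
python3 fit.py
```

```text
oil scene 213 zmax 0.0633 all [ 688.5 -117.7] [26.8 27.8] 59.6 top [ 687.4 -119.9] [20.7 16.9] 65.0
oil side 297 zmax 0.0631 all [ 681.2 -120.8] [25.6 27.5] 52.0 top [ 682.5 -118.9] [17.6 19.2] 5.8
lobj scene 165 zmax 0.0629 all [ 450.8 -110.6] [23.2 22.6] 1.3 top [ 450.1 -112.5] [17.3 12.8] 47.8
lobj side 274 zmax 0.063 all [ 444.2 -113.7] [19.9 25.2] 65.4 top [ 445.6 -111.9] [13.9 14.2] 45.9
sobj scene 142 zmax 0.0406 all [449.7  -3.3] [26.5 26.1] 46.1 top [450.2  -4.7] [22.8 22.3] 71.9
sobj side 192 zmax 0.0406 all [445.1  -4.4] [26.4 24.4] 26.0 top [446.2  -3.9] [23.8 23.4] 36.1
eye scene 287 zmax 0.0577 all [589.   -7.1] [35.2 36.1] 47.8 top [586.3  -9.3] [28.4 25.8] 48.1
eye side 348 zmax 0.0583 all [580.2 -10.5] [33.4 37.2] 54.4 top [581.8  -8.7] [27.9 28. ] 15.6
box scene 636 zmax 0.0425 all [ 581.8 -110.8] [86.5 41.9] 26.1 top [ 581.6 -111.5] [85.7 41.1] 26.5
box side 1013 zmax 0.0424 all [ 576.8 -111.3] [84.6 41.7] 26.2 top [ 576.8 -110.6] [83.5 40.7] 27.0
ltray scene 670 zmax 0.0143 all [518.3 255.7] [244.4 149.1] 9.3 top [512.5 294.6] [243.2  70.4] 9.3
ltray side 579 zmax
[... 169 characters left out ...]
76.2 143.6] 87.6
stray side 844 zmax 0.0141 all [ 494.8 -301.7] [ 71.1 141.4] 88.4 top [ 494.8 -301.7] [ 71.1 141.4] 88.4
reag scene 616 zmax 0.0946 all [690.3   5.3] [41.3 46. ] 65.4 top [688.4   1.6] [29.5 29.9] 13.5
reag side 679 zmax 0.0942 all [681.9  -3.4] [38.7 44.3] 78.2 top [683.6   1.1] [29.  29.3] 79.8
jar scene 698 zmax 0.0792 all [467.6 123.5] [53.6 51. ] 51.7 top [470.6 125.4] [47.6 46.7] 50.7
jar side 764 zmax 0.0805 all [465.1 125.8] [53.4 49.8] 49.2 top [459.8 118.8] [33.1 35.6] 47.3
petri scene 494 zmax 0.0184 all [581.7 128.6] [60.9 57. ] 45.9 top [581.5 128.3] [59.6 57. ] 45.9
petri side 349 zmax 0.0182 all [577.2 129.4] [59.5 58. ] 71.9 top [577.2 129.4] [59.2 58.1] 70.9
```

```bash
cat > go.py <<'E'
import sys
from h import *
# usage: go.py x y z_grasp jawyaw(deg): relative move of the grasp point in tool axes, mm/deg
def state():
    s=arm.observe(); Rm=R.from_rotvec(s["ee_rot"]).as_matrix(); return s,Rm,np.array(s["position"])
if __name__=="__main__":
    s,Rm,p=state(); g=p+.159*Rm[:,0]
    print("clock",round(s["clock"],2),"grasp",np.round(g*1000,1),"down",np.round(Rm[:,0],3),"jaw",np.round(np.degrees(np.arctan2(Rm[1,2],Rm[0,2])),1),"w",round(float(s["width"])*91.8,1),"F",np.round(s["force"],1),"q7",np.round(s["joints"],2))
    if len(sys.argv)>4:
        x,y,z,a=map(float,sys.argv[1:5])
        cur=np.degrees(np.arctan2(Rm[1,2],Rm[0,2])); d=(a-cur+90)%180-90
        Rt=np.array([[0,0,-1.]]).T
        zt=np.array([np.cos(np.radians(cur+d)),np.sin(np.radians(cur+d)),0]); xt=np.array([0,0,-1.]); yt=np.cross(zt,xt)
        T=np.stack([xt,yt,zt],1)
        dp=np.array([x,y,z])/1000-.159*xt-p
        print("shift(tool now)",np.round(Rm.T@dp*1000,1),"turn",np.round(R.from_matrix(Rm.T@T).as_rotvec(degrees=True),1),"n",round(np.linalg.norm(dp)/.0625,1))
E
python3 go.py 579 -111 190 116.6
```

```text
clock 1.3 grasp [263.3 566.8 245.7] down [ 0.  0. -1.] jaw 65.1 w 91.9 F [-0.   0.3  1. ] q7 [-1.24  0.43  0.02  1.57 -0.01  1.13 -0.08]
shift(tool now) [  55.7 -571.9 -481.7] turn [-51.5   0.    0. ] n 12.0
```

```bash
cat > plan.py <<'E'
import sys
from h import *
from go import state
# plan.py W x y z jaw [x y z jaw ...]: rows for straight legs of the grasp point (mm), jaw as given (no folding) in deg
W=float(sys.argv[1]); v=list(map(float,sys.argv[2:]))
s,Rm,p=state(); g=(p+.159*Rm[:,0])*1000; cur=np.degrees(np.arctan2(Rm[1,2],Rm[0,2]))
print("t",round(s["clock"],2),"grasp",np.round(g,1),"jaw",round(cur,1),"w",round(float(s["width"])*91.8,1),"F",np.round(s["force"],1),"q",np.round(s["joints"],2))
def T(a):
    a=np.radians(a); z=np.array([np.cos(a),np.sin(a),0]); x=np.array([0,0,-1.]); return np.stack([x,np.cross(z,x),z],1)
for i in range(0,len(v),4):
    t=np.array(v[i:i+3]); a=v[i+3]; n=int(max(np.ceil(np.linalg.norm(t-g)/55),np.ceil(abs(a-cur)/9.5),1)); rows=[]
    ref=T(cur)
    goal=t
    for k in range(n):
        f=(k+1)/n; d=(goal-g)/(n-k); da=round((a-cur)/(n-k))if k<n-1 else round(a-cur,1)
        sh=np.round(T(cur).T@d); rows.append([W,*sh,-da,0,0]); g=g+T(cur)@sh; cur+=da
    print("to",t,a,"n",n)
    for k in range(0,n,5): print(str([[float(f"{x:g}") if x%1 else int(x) for x in r] for r in rows[k:k+5]]).replace(" ",""))
E
python3 plan.py 91.8 579 -111 190 -63.4
```

```text
t 1.3 grasp [263.3 566.8 245.7] jaw 65.1 w 91.9 F [-0.   0.3  1. ] q [-1.24  0.43  0.02  1.57 -0.01  1.13 -0.08]
to [ 579. -111.  190.] -63.4 n 14
[[91.8,4,-41,-34,9,0,0],[91.8,4,-46,-28,9,0,0],[91.8,4,-49,-20,9,0,0],[91.8,4,-52,-12,9,0,0],[91.8,4,-53,-4,9,0,0]]
[[91.8,4,-53,5,9,0,0],[91.8,4,-52,13,9,0,0],[91.8,4,-49,21,9,0,0],[91.8,4,-46,28,9,0,0],[91.8,4,-40,35,9,0,0]]
[[91.8,4,-35,41,10,0,0],[91.8,4,-27,46,9,0,0],[91.8,4,-19,50,10,0,0],[91.8,4,-11,52,9.5,0,0]]
```

arm_command --pt "91.8 4 -41 -34 9 0 0" --pt "91.8 4 -46 -28 9 0 0" --pt "91.8 4 -49 -20 9 0 0" --pt "91.8 4 -52 -12 9 0 0" --pt "91.8 4 -53 -4 9 0 0"

```text
clock: 1.92
position: [0.3764, 0.3236, 0.3849]
ee_rot: [-0.27, 1.553, 0.271]
force: [0.9, -0.5, 0.1]
width: 0.998
```

arm_command --pt "91.8 4 -53 5 9 0 0" --pt "91.8 4 -52 13 9 0 0" --pt "91.8 4 -49 21 9 0 0" --pt "91.8 4 -46 28 9 0 0" --pt "91.8 4 -40 35 9 0 0"

```text
clock: 2.55
position: [0.4898, 0.0817, 0.3649]
ee_rot: [0.345, 1.542, -0.344]
force: [0.9, 1.1, 0.3]
width: 1.0
```

arm_command --pt "91.8 4 -35 41 10 0 0" --pt "91.8 4 -27 46 9 0 0" --pt "91.8 4 -19 50 10 0 0" --pt "91.8 4 -11 52 9.5 0 0" --pt "91.8 0 0 0 0 0 0"

```text
clock: 3.18
position: [0.579, -0.1155, 0.3487]
ee_rot: [0.865, 1.389, -0.869]
force: [-0.3, 0.9, -0.7]
width: 0.997
```

```bash
cat > wl.py <<'E'
import sys
from h import *
from go import state
def wcloud():
    s,Rm,p=state(); im=get_image("wrist"); T=np.array(im["tool_from_camera"])
    return im, cloud(im,T)@Rm.T+p
if __name__=="__main__":
    im,P=wcloud(); save(sys.argv[1],im["frame"],1.2); np.savez("wrist.npz",P=P,F=im["frame"])
    for n in sys.argv[2:]:
        for d in pinpoint("wrist",n)[:4]: print(n,round(d["p"],2),np.round(np.array(d["point"])*1000,1))
    Q=P.reshape(-1,3)*1000; v=im["range_z"].ravel()>0
    print("bench z",np.percentile(Q[v][:,2],[5,20,50]))
E
python3 wl.py w1.png slide_box_mid long_objective_mid short_objective_mid eyepiece_mid oil_bottle_mid
python3 plan.py 91.8 579 -111 33 -63.4
```

```text
slide_box_mid 0.89 [ 575.2 -109.4   17.8]
long_objective_mid 0.8 [ 444.7 -112.9   37.2]
short_objective_mid 0.81 [499.9  39.   21.4]
short_objective_mid 0.7 [441.2  -2.7  20.4]
eyepiece_mid 0.76 [587.   -5.1  29.1]
oil_bottle_mid 0.75 [ 680.2 -118.6   30.5]
bench z [-0.21182494  0.50770326  1.64272417]
t 3.48 grasp [ 578.4 -109.4  189.8] jaw -63.3 w 91.7 F [ 0.  -0.2  0. ] q [-0.38  0.49  0.7   1.78 -0.37  1.01 -0.65]
to [ 579. -111.   33.] -63.4 n 3
[[91.8,52,0,1,0,0,0],[91.8,52,0,0,0,0,0],[91.8,53,0,1,0.1,0,0]]
```

```bash
cat > wf.py <<'E'
from h import *
P=np.load("wrist.npz")["P"].reshape(-1,3)
obj=dict(oil=(.684,-.122,.035),lobj=(.446,-.112,.035),sobj=(.446,-.005,.03),eye=(.584,-.009,.04),box=(.578,-.111,.06))
for n,(x,y,r) in obj.items():
    m=(np.hypot(P[:,0]-x,P[:,1]-y)<r)&(P[:,2]>.008)&(P[:,2]<.07); p=P[m]
    if len(p)<50: print(n,len(p)); continue
    zt=np.percentile(p[:,2],97); q=p[p[:,2]>zt-.006]
    c,s,a=cv2.minAreaRect((q[:,:2]*1000).astype(np.float32)); print(n,len(p),"z",round(zt,4),np.round(c,1),np.round(s,1),round(a,1))
E
python3 wf.py
```

```text
oil 1170 z 0.0637 [ 682.1 -118.4] [18.2 18.3] 70.3
lobj 846 z 0.0635 [ 447.3 -109.8] [12.7 15.1] 25.4
sobj 410 z 0.0395 [455.3  -3.7] [11.8  9.5] 45.1
eye 1930 z 0.0584 [581.7  -8. ] [28.5 28.3] 70.3
box 4484 z 0.0424 [ 576.5 -109.5] [84.2 39.7] 26.8
```

View pics/w1.png

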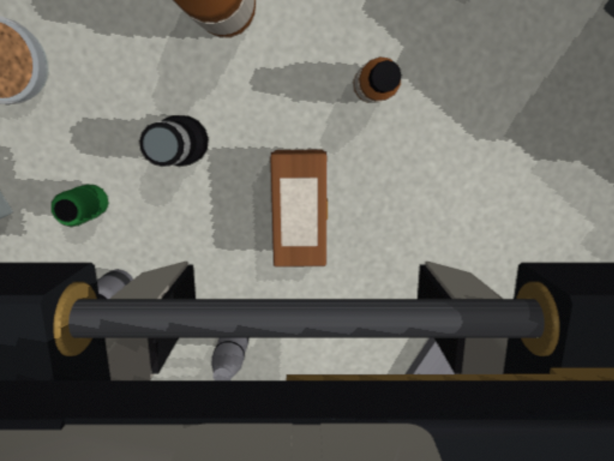

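The wrist image shows the box at (300,208), jaws aligned with its short side, and the wrist fit agrees with the side camera. I'll grasp the box.

arm_command --pt "91.8 52 1 -1 0 0 0" --pt "91.8 52 0 0 0 0 0" --pt "91.8 53 0 0 0 0 0" --pt "91.8 0 0 0 0 0 0" --pt "30 0 0 0 0 0 0" --newtons 20

```text
clock: 4.1
position: [0.5797, -0.1096, 0.1935]
ee_rot: [0.861, 1.392, -0.86]
force: [-0.3, -0.3, 0.1]
width: 0.934
```

arm_command --pt "30 0 0 0 0 0 0" --pt "30 0 0 0 0 0 0" --pt "30 0 0 0 0 0 0"

```text
clock: 4.47
position: [0.5792, -0.1096, 0.1926]
ee_rot: [0.861, 1.393, -0.86]
force: [-0.4, -0.2, 0.3]
width: 0.614
```

```bash
python3 plan.py 30 577 -110 150 -63.4 572 306 160 -80.7 572 306 60 -80.7
```

```text
t 4.47 grasp [ 579.4 -109.6   33.6] jaw -63.4 w 56.4 F [-0.4 -0.2  0.3] q [-0.28  0.69  0.55  1.89 -0.54  0.71 -0.51]
to [ 577. -110.  150.] -63.4 n 3
[[30,-39,-1,0,0,0,0],[30,-39,-1,0,0,0,0],[30,-38,0,-1,0,0,0]]
to [572. 306. 160.] -80.7 n 8
[[30,-1,23,-47,2,0,0],[30,-1,21,-47,2,0,0],[30,-1,19,-48,2,0,0],[30,-1,18,-49,2,0,0],[30,-2,16,-50,2,0,0]]
[[30,-1,14,-50,2,0,0],[30,-2,12,-50,3,0,0],[30,-1,10,-51,2.3,0,0]]
to [572. 306.  60.] -80.7 n 2
[[30,50,0,0,0,0,0],[30,50,0,0,0,0,0]]
```

arm_command --pt "30 0 0 0 0 0 0" --pt "30 0 0 0 0 0 0" --pt "30 0 0 0 0 0 0" --pt "30 0 0 0 0 0 0"

```text
clock: 4.97
position: [0.579, -0.1097, 0.1918]
ee_rot: [0.861, 1.394, -0.861]
force: [-1.4, 0.4, 2.6]
width: 0.435
```

arm_command --pt "30 -10 0 0 0 0 0" --pt "30 -54 0 0 0 0 0" --pt "30 -54 0 0 0 0 0"

```text
clock: 5.35
position: [0.5786, -0.1097, 0.3111]
ee_rot: [0.861, 1.395, -0.862]
force: [1.8, 1.1, -1.2]
width: 0.434
```

```bash
python3 plan.py 30 574 306 160 -80.7 574 306 60 -80.7
```

```text
t 5.35 grasp [ 578.4 -109.8  152.1] jaw -63.4 w 39.8 F [ 1.8  1.1 -1.2] q [-0.37  0.54  0.68  1.81 -0.41  0.94 -0.62]
to [574. 306. 160.] -80.7 n 8
[[30,-1,23,-47,2,0,0],[30,-1,21,-47,2,0,0],[30,-1,19,-48,2,0,0],[30,-1,18,-49,2,0,0],[30,-1,16,-50,2,0,0]]
[[30,-1,14,-50,2,0,0],[30,-1,13,-50,3,0,0],[30,-1,10,-51,2.3,0,0]]
to [574. 306.  60.] -80.7 n 2
[[30,50,0,0,0,0,0],[30,50,0,0,0,0,0]]
```

arm_command --pt "30 -1 23 -47 2 0 0" --pt "30 -1 21 -47 2 0 0" --pt "30 -1 19 -48 2 0 0" --pt "30 -1 18 -49 2 0 0" --pt "30 -1 16 -50 2 0 0"

```text
clock: 5.98
position: [0.5757, 0.152, 0.3153]
ee_rot: [0.995, 1.332, -0.994]
force: [0.8, 0.3, -1.3]
width: 0.435
```

arm_command --pt "30 -1 14 -50 2 0 0" --pt "30 -1 13 -50 3 0 0" --pt "30 -1 10 -51 2.3 0 0" --pt "30 0 0 0 0 0 0"

```text
clock: 6.48
position: [0.5732, 0.3119, 0.3172]
ee_rot: [1.084, 1.287, -1.083]
force: [-0.0, -0.4, -1.6]
width: 0.434
```

```bash
python3 wl.py w2.png long_tray; python3 plan.py 30 574 306 60 -80.7 574 306 37 -80.7
python3 - <<'E'
from h import *
P=np.load("wrist.npz")["P"].reshape(-1,3)
m=(np.abs(P[:,0]-.51)<.16)&(np.abs(P[:,1]-.297)<.09)&(P[:,2]>.008)&(P[:,2]<.022);p=P[m]
print(len(p),cv2.minAreaRect((p[:,:2]*1000).astype(np.float32)))
E
```

```text
bench z [-0.18083966  0.54922227  1.89920527]
t 6.58 grasp [574.3 306.2 158.8] jaw -80.6 w 39.8 F [ 0.2 -1.  -0.3] q [-1.04  0.65  0.76  1.65 -0.5   1.05 -1.54]
to [574. 306.  60.] -80.7 n 2
[[30,49,0,0,0,0,0],[30,50,0,0,0.1,0,0]]
to [574. 306.  37.] -80.7 n 1
[[30,23,0,0,0,0,0]]
703 ((604.424072265625, 312.6649169921875), (46.38245391845703, 69.91594696044922), 8.750580787658691)
```

View pics/w2.png

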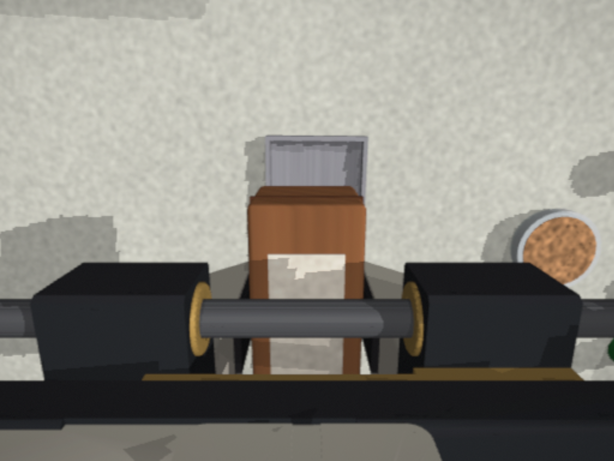

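The box is held straight, and the tray's far end at (317,165) lines up with it. I'll lower it.

arm_command --pt "30 50 0 -1 0 0 0" --pt "30 48 0 0 0 0 0" --pt "30 18 0 0 0 0 0" --pt "30 4 0 0 0 0 0" --pt "30 2 0 0 0 0 0"

```text
clock: 7.2
position: [0.5755, 0.3067, 0.1974]
ee_rot: [1.091, 1.28, -1.087]
force: [-0.4, -0.6, -1.4]
width: 0.434
```

```bash
python3 plan.py 30 574 307 36 -80.7
```

```text
t 7.2 grasp [575.8 306.8  38.4] jaw -80.8 w 39.8 F [-0.4 -0.6 -1.4] q [-0.98  0.78  0.66  1.73 -0.62  0.84 -1.45]
to [574. 307.  36.] -80.7 n 1
[[30,2,-2,0,-0.1,0,0]]
```

arm_command --pt "30 1 -1 0 0 0 0" --pt "30 0 0 0 0 0 0" --pt "30 0 0 0 0 0 0"

```text
clock: 7.58
position: [0.5736, 0.3069, 0.1953]
ee_rot: [1.089, 1.281, -1.088]
force: [0.3, -0.1, -0.8]
width: 0.431
```

arm_command --pt "30 1 0 0 0 0 0" --pt "30 0 0 0 0 0 0" --pt "60 0 0 0 0 0 0" --pt "60 0 0 0 0 0 0" --pt "60 0 0 0 0 0 0"

```text
clock: 8.2
position: [0.5735, 0.3068, 0.1936]
ee_rot: [1.089, 1.281, -1.089]
force: [-0.3, 0.3, -0.5]
width: 0.649
```

arm_command --pt "60 -15 0 0 0 0 0" --pt "60 -50 0 0 0 0 0" --pt "60 -55 0 0 0 0 0"

```text
clock: 8.57
position: [0.5734, 0.3065, 0.3155]
ee_rot: [1.088, 1.281, -1.09]
force: [0.4, 0.7, -0.2]
width: 0.656
```

```bash
python3 plan.py 60 682 -118.5 165 -45 682 -118.5 32 -45
```

```text
t 8.57 grasp [573.3 306.4 156.5] jaw -80.7 w 60.2 F [ 0.4  0.7 -0.2] q [-1.05  0.65  0.76  1.65 -0.5   1.05 -1.54]
to [ 682.  -118.5  165. ] -45.0 n 8
[[60,-1,5,55,-4,0,0],[60,-1,1,55,-5,0,0],[60,-1,-4,55,-4,0,0],[60,-1,-7,54,-5,0,0],[60,-1,-12,53,-4,0,0]]
[[60,-1,-16,52,-5,0,0],[60,-1,-21,51,-4,0,0],[60,-1,-24,49,-4.7,0,0]]
to [ 682.  -118.5   32. ] -45.0 n 3
[[60,44,0,0,0,0,0],[60,44,0,0,0,0,0],[60,45,0,0,0,0,0]]
```

arm_command --pt "60 -1 5 55 -4 0 0" --pt "60 -1 1 55 -5 0 0" --pt "60 -1 -4 55 -4 0 0" --pt "60 -1 -7 54 -5 0 0" --pt "60 -1 -12 53 -4 0 0"

```text
clock: 9.2
position: [0.6424, 0.0394, 0.32]
ee_rot: [0.797, 1.419, -0.796]
force: [0.2, 0.3, -0.4]
width: 0.654
```

arm_command --pt "60 -1 -16 52 -5 0 0" --pt "60 -1 -21 51 -4 0 0" --pt "60 -1 -24 49 -4.7 0 0" --pt "60 0 0 0 0 0 0"

```text
clock: 9.7
position: [0.6814, -0.1251, 0.3234]
ee_rot: [0.617, 1.477, -0.623]
force: [-0.3, -0.2, 0.5]
width: 0.649
```

```bash
python3 wl.py w3.png oil_bottle_mid; python3 wf.py; python3 plan.py 60 682 -118.5 32 -45
python3 - <<'E'
from h import *
im=get_image("scene"); save("s2.png",im["frame"][200:370,180:430],3)
E
```

```text
oil_bottle_mid 0.56 [ 683.  -121.3   27.3]
bench z [-0.14012652  0.65467823 31.52500416]
oil 1179 z 0.0638 [ 682.5 -118.6] [18.3 17.7] 44.2
lobj 0
sobj 0
eye 2706 z 0.0583 [581.9  -7.7] [28.3 29.1] 45.2
box 0
t 9.8 grasp [ 681.9 -118.9  163.5] jaw -45.2 w 59.9 F [ 0.5  0.4 -0.1] q [-0.25  0.66  0.57  1.52 -0.39  1.08 -0.37]
to [ 682.  -118.5   32. ] -45.0 n 3
[[60,44,0,0,0,0,0],[60,44,0,0,0,0,0],[60,43,0,0,-0.2,0,0]]
```

View pics/s2.png

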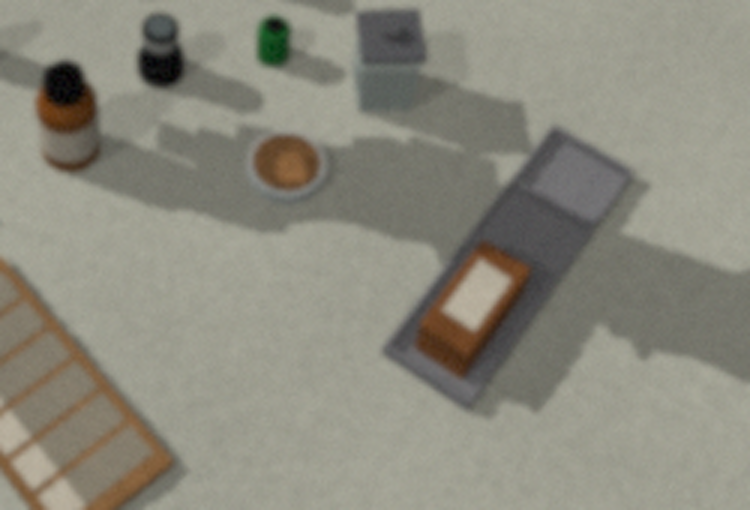

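The box lies flat, lid up, in the long compartment at crop (470,305). Next is the oil bottle.

arm_command --pt "60 44 0 0 0 0 0" --pt "60 44 0 0 0 0 0" --pt "60 44 0 0 0 0 0" --pt "60 0 0 0 0 0 0" --pt "20 0 0 0 0 0 0" --newtons 15

```text
clock: 10.48
position: [0.6828, -0.117, 0.1915]
ee_rot: [0.613, 1.481, -0.613]
force: [0.6, 0.5, -0.1]
width: 0.589
```

arm_command --pt "20 0 0 0 0 0 0" --pt "20 0 0 0 0 0 0" --pt "20 0 0 0 0 0 0" --pt "20 0 0 0 0 0 0"

```text
clock: 10.98
position: [0.6824, -0.118, 0.1908]
ee_rot: [0.615, 1.481, -0.614]
force: [-1.1, 1.0, 6.2]
width: 0.296
```

```bash
python3 plan.py 20 682 -118.5 150 -45 486 293 160 -80.7 486 293 50 -80.7
```

```text
t 10.97 grasp [ 682.6 -118.    31.8] jaw -45.0 w 27.2 F [-1.1  1.   6.2] q [-0.2   0.8   0.49  1.61 -0.47  0.85 -0.31]
to [ 682.  -118.5  150. ] -45.0 n 3
[[20,-39,0,0,0,0,0],[20,-40,0,0,0,0,0],[20,-39,-1,0,0,0,0]]
to [486. 293. 160.] -80.7 n 9
[[20,-1,17,-48,4,0,0],[20,-1,14,-49,4,0,0],[20,-1,10,-50,4,0,0],[20,-1,7,-50,4,0,0],[20,-1,3,-50,4,0,0]]
[[20,-1,-1,-51,4,0,0],[20,-1,-4,-50,4,0,0],[20,-2,-7,-50,4,0,0],[20,-1,-11,-50,3.7,0,0]]
to [486. 293.  50.] -80.7 n 2
[[20,55,0,0,0,0,0],[20,55,0,0,0,0,0]]
```

arm_command --pt "20 0 0 0 0 0 0" --pt "20 -20 0 0 0 0 0" --pt "20 -50 0 0 0 0 0" --pt "20 -50 0 0 0 0 0"

```text
clock: 11.48
position: [0.6817, -0.118, 0.312]
ee_rot: [0.614, 1.482, -0.615]
force: [0.6, 0.0, -1.0]
width: 0.298
```

arm_command --pt "20 -1 17 -48 4 0 0" --pt "20 -1 14 -49 4 0 0" --pt "20 -1 10 -50 4 0 0" --pt "20 -1 7 -50 4 0 0" --pt "20 -1 3 -50 4 0 0"

```text
clock: 12.1
position: [0.5727, 0.1125, 0.3159]
ee_rot: [0.885, 1.383, -0.883]
force: [0.6, 1.0, -0.7]
width: 0.299
```

arm_command --pt "20 -1 -1 -51 4 0 0" --pt "20 -1 -4 -50 4 0 0" --pt "20 -2 -7 -50 4 0 0" --pt "20 -1 -11 -50 3.7 0 0" --pt "20 0 0 0 0 0 0"

```text
clock: 12.72
position: [0.4838, 0.299, 0.3202]
ee_rot: [1.085, 1.287, -1.083]
force: [-0.2, -0.4, -0.5]
width: 0.3
```

```bash
python3 wl.py w4.png oil_bottle_mid; python3 plan.py 20 485.5 293 45 -80.7
```

```text
oil_bottle_mid 0.75 [478.8 299.3 156.5]
bench z [-0.11497924  0.64638272  3.68391411]
t 12.82 grasp [486.1 294.5 161.5] jaw -80.6 w 27.2 F [ 0.6 -1.7 -1.3] q [-1.19  0.52  0.79  1.86 -0.45  0.95 -1.6 ]
to [485.5 293.   45. ] -80.7 n 3
[[20,39,0,0,0,0,0],[20,39,0,1,0,0,0],[20,39,-1,0,0.1,0,0]]
```

View pics/w4.png

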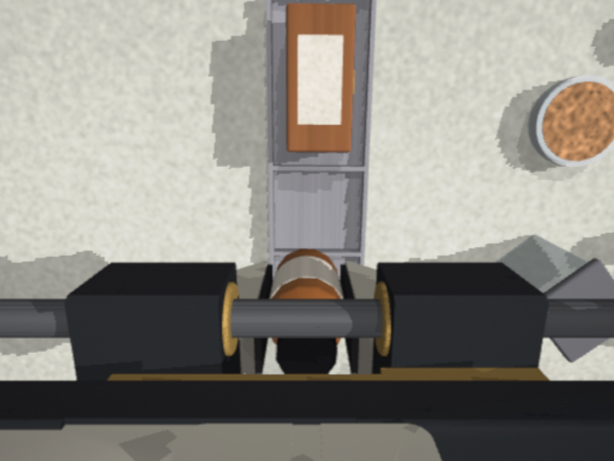

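Run:
```python
from h import *
d=np.load("wrist.npz");P=d["P"]*1000
for (u,v) in [(265,141),(265,207),(265,138),(250,175),(228,165),(304,165),(265,40),(265,65),(265,100)]: print((u,v),np.round(P[v,u],1))
m=(P[...,2]>9)&(P[...,2]<18)&(np.abs(P[...,1]-300)<60)&(P[...,0]>430)
q=P[m]; a=np.radians(9.2); x=q[:,0]*np.cos(a)+q[:,1]*np.sin(a); y=-q[:,0]*np.sin(a)+q[:,1]*np.cos(a)
c0=np.array([509,297]); cx=c0@[np.cos(a),np.sin(a)]; cy=c0@[-np.sin(a),np.cos(a)]
h,e=np.histogram(x-cx,bins=np.arange(-100,130,3)); print([(int(b),int(n)) for n,b in zip(h,e) if n>25])
h,e=np.histogram(y-cy,bins=np.arange(-45,45,2)); print([(int(b),int(n)) for n,b in zip(h,e) if n>25])
```

```text
(265, 141) [515.6 298.2  13.4]
(265, 207) [455.6 287.3   4.6]
(265, 138) [517.6 298.5   9.2]
(250, 175) [482.6 305.6   4.2]
(228, 165) [488.1 326.2   3.6]
(304, 165) [501.  261.8  13. ]
(265, 40) [588.5 312.   43.9]
(265, 65) [572.2 309.2  44.9]
(265, 100) [548.6 304.9  44.4]
[(-58, 121), (-55, 140), (-43, 28), (-40, 26), (-34, 27), (-31, 29), (-25, 31), (-19, 29), (-16, 29), (-13, 29), (-4, 27), (-1, 29), (2, 30), (5, 220), (8, 156), (11, 32), (14, 26), (17, 32), (20, 35), (23, 28), (26, 29), (29, 31), (32, 32), (35, 31), (38, 30), (41, 34), (44, 32), (47, 32), (50, 33), (53, 36), (56, 34), (59, 34), (62, 34), (65, 30), (68, 34), (71, 39), (74, 35), (77, 32), (80, 36), (83, 33), (86, 36), (89, 36), (92, 37), (95, 35), (98, 35), (101, 38), (104, 44), (107, 43), (110, 35)]
[(-35, 415), (-33, 530), (31, 252), (33, 535), (35, 132)]
```

The tray's partitions check out at -55.5 and +7.5 mm, so its pose is right. I'll lower the bottle into the middle compartment.

arm_command --pt "20 42 0 1 0 0 0" --pt "20 42 0 0 0 0 0" --pt "20 30 0 0 0 0 0" --pt "20 10 -1 0 0 0 0" --pt "20 0 0 0 0 0 0"

```text
clock: 13.45
position: [0.4859, 0.2921, 0.1962]
ee_rot: [1.09, 1.281, -1.09]
force: [0.4, 0.3, -0.1]
width: 0.302
```

```bash
python3 plan.py 20 485.5 293 35.5 -80.7
```

```text
t 13.45 grasp [485.9 292.   37.2] jaw -80.8 w 27.7 F [ 0.4  0.3 -0.1] q [-1.07  0.68  0.64  1.95 -0.61  0.71 -1.46]
to [485.5 293.   35.5] -80.7 n 1
[[20,2,0,-1,-0.1,0,0]]
```

arm_command --pt "20 1.5 0 -1 0 0 0" --pt "20 0 0 0 0 0 0" --pt "20 0.5 0 0 0 0 0" --pt "48 0 0 0 0 0 0" --pt "48 0 0 0 0 0 0"

```text
clock: 14.08
position: [0.4852, 0.2942, 0.1938]
ee_rot: [1.089, 1.281, -1.089]
force: [-0.5, 0.4, 0.4]
width: 0.468
```

arm_command --pt "50 0 0 0 0 0 0" --pt "50 -15 0 0 0 0 0" --pt "50 -55 0 0 0 0 0" --pt "50 -55 0 0 0 0 0"

```text
clock: 14.58
position: [0.4851, 0.2937, 0.3209]
ee_rot: [1.089, 1.281, -1.09]
force: [0.7, 0.5, 0.3]
width: 0.544
```

```bash
python3 plan.py 55 446.5 -111 170 -80; python3 wl.py w5.png oil_bottle_mid
python3 - <<'E'
from h import *
P=np.load("wrist.npz")["P"].reshape(-1,3)
m=(np.hypot(P[:,0]-.485,P[:,1]-.293)<.05)&(P[:,2]>.058)&(P[:,2]<.075);p=P[m]
print(len(p),p.mean(0) if len(p) else 0)
E
```

```text
t 14.57 grasp [485.1 293.6 161.9] jaw -80.8 w 49.9 F [0.7 0.5 0.3] q [-1.19  0.52  0.8   1.86 -0.45  0.95 -1.6 ]
to [ 446.5 -111.   170. ] -80.0 n 8
[[55,-1,-13,49,0,0,0],[55,-1,-13,49,0,0,0],[55,-1,-13,49,0,0,0],[55,-1,-13,49,0,0,0],[55,-1,-13,49,0,0,0]]
[[55,-1,-13,49,0,0,0],[55,-1,-13,50,0,0,0],[55,-1,-12,49,-0.8,0,0]]
bench z [-0.12061401  0.64113857  3.65539653]
556 [0.48449723 0.29612179 0.06535191]
```

arm_command --pt "55 -1 -13 49 0 0 0" --pt "55 -1 -13 49 0 0 0" --pt "55 -1 -13 49 0 0 0" --pt "55 -1 -13 49 0 0 0" --pt "55 -1 -13 49 0 0 0"

```text
clock: 15.3
position: [0.46, 0.0401, 0.3243]
ee_rot: [1.09, 1.281, -1.089]
force: [0.8, -0.1, -0.0]
width: 0.597
```

arm_command --pt "55 -1 -13 49 0 0 0" --pt "55 -1 -13 50 0 0 0" --pt "55 -1 -12 49 0 0 0" --pt "55 0 0 0 0 0 0"

```text
clock: 15.8
position: [0.4459, -0.1145, 0.3276]
ee_rot: [1.095, 1.277, -1.094]
force: [0.5, 0.1, -0.5]
width: 0.6
```

```bash
python3 wl.py w5.png long_objective_mid; python3 wf.py|head -2; python3 plan.py 55 446.5 -111 32 -80.8; python3 -c "
from h import *
im=get_image('side');np.savez('side.npz',**im)
im=get_image('scene');np.savez('scene.npz',**im)";python3 fit.py|grep -E 'lobj|sobj|jar|oil'
```

```text
long_objective_mid 0.91 [ 445.7 -114.9   33.3]
bench z [-0.17987283  0.54998532  1.9029254 ]
oil 0
lobj 980 z 0.0636 [ 445.7 -110.6] [15.2 14.9] 84.1
t 15.9 grasp [ 446.7 -110.6  168. ] jaw -80.8 w 54.3 F [-0.3  0.1 -0.6] q [-0.56  0.33  0.88  2.11 -0.35  0.85 -0.88]
to [ 446.5 -111.    32. ] -80.8 n 3
[[55,45,0,0,0,0,0],[55,45,0,0,0,0,0],[55,46,0,0,0,0,0]]Traceback (most recent call last):
  File "fit.py", line 10, in <module>
    zt=np.percentile(p[:,2],98)
    return _quantile_unchecked(
        a, q, axis, out, overwrite_input, method, keepdims, weights)
    return _ureduce(a,
                    func=_quantile_ureduce_func,
    ...<5 lines>...
                    overwrite_input=overwrite_input,
                    method=method)
    r = func(a, **kwargs)
    result = _quantile(arr,
                       quantiles=q,
    ...<2 lines>...
                       out=out,
                       weights=wgt)
    slices_having_nans = np.isnan(arr[-1, ...])
                                  ~~~^^^^^^^^^
IndexError: index -1 is out of bounds for axis 0 with size 0
```

View pics/w5.png

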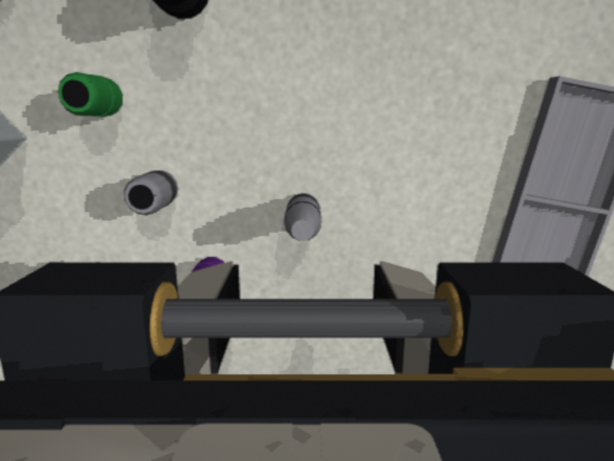

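The long objective is centred between the jaws at (302,215), with the purple one well clear at (210,263). Grasping it.

arm_command --pt "55 45 0 0 0 0 0" --pt "55 45 0 0 0 0 0" --pt "55 46 0 0 0 0 0" --pt "55 0 0 0 0 0 0" --pt "18 0 0 0 0 0 0" --newtons 20

```text
clock: 16.62
position: [0.4475, -0.11, 0.1918]
ee_rot: [1.089, 1.281, -1.088]
force: [0.5, -0.5, 0.4]
width: 0.535
```

arm_command --pt "18 0 0 0 0 0 0" --pt "18 0 0 0 0 0 0" --pt "18 0 0 0 0 0 0" --pt "18 0 0 0 0 0 0" --pt "18 0 0 0 0 0 0"

```text
clock: 17.25
position: [0.4474, -0.1105, 0.1916]
ee_rot: [1.09, 1.28, -1.088]
force: [-0.1, 1.2, 10.2]
width: 0.264
```

arm_command --pt "18 -20 0 0 0 0 0" --pt "18 -50 0 0 0 0 0" --pt "18 -55 0 0 0 0 0"

```text
clock: 17.62
position: [0.4464, -0.1103, 0.3168]
ee_rot: [1.088, 1.283, -1.091]
force: [1.6, 0.8, -1.0]
width: 0.264
```

```bash
python3 plan.py 18 423 283 162 -80.7
```

```text
t 17.62 grasp [ 446.1 -110.3  157.8] jaw -80.7 w 24.3 F [ 1.6  0.8 -1. ] q [-0.56  0.36  0.89  2.12 -0.38  0.83 -0.85]
to [423. 283. 162.] -80.7 n 8
[[18,-1,5,-49,0,0,0],[18,0,5,-49,0,0,0],[18,-1,5,-49,0,0,0],[18,0,5,-49,0,0,0],[18,-1,5,-49,0,0,0]]
[[18,0,5,-49,0,0,0],[18,-1,5,-49,0,0,0],[18,0,5,-49,0,0,0]]
```

arm_command --pt "18 -1 5 -49 0 0 0" --pt "18 0 5 -49 0 0 0" --pt "18 -1 5 -49 0 0 0" --pt "18 0 5 -49 0 0 0" --pt "18 -1 5 -49 0 0 0"

```text
clock: 18.25
position: [0.4315, 0.137, 0.319]
ee_rot: [1.09, 1.282, -1.089]
force: [1.2, -0.0, -2.1]
width: 0.267
```

arm_command --pt "18 0 5 -49 0 0 0" --pt "18 -1 5 -49 0 0 0" --pt "18 0 5 -49 0 0 0" --pt "18 0 0 0 0 0 0"

```text
clock: 18.75
position: [0.4221, 0.2871, 0.3195]
ee_rot: [1.084, 1.285, -1.084]
force: [-0.1, -1.1, -1.5]
width: 0.263
```

```bash
python3 plan.py 18 423 283 46 -80.7
```

```text
t 18.75 grasp [422.  287.2 160.5] jaw -80.3 w 24.2 F [-0.1 -1.1 -1.5] q [-1.33  0.44  0.85  2.   -0.43  0.89 -1.65]
to [423. 283.  46.] -80.7 n 3
[[18,38,0,1,0,0,0],[18,38,0,2,0,0,0],[18,38,0,1,0.4,0,0]]
```

arm_command --pt "18 42 0 1 0 0 0" --pt "18 42 0 0 0 0 0" --pt "18 30 0 0 0 0 0" --pt "18 8 0 0 0 0 0" --pt "18 0 0 0 0 0 0"

```text
clock: 19.38
position: [0.4236, 0.2815, 0.1981]
ee_rot: [1.089, 1.281, -1.09]
force: [0.5, -0.8, -1.0]
width: 0.265
```

```bash
python3 plan.py 18 423 283 35.5 -80.7
```

```text
t 19.38 grasp [423.6 281.4  39.1] jaw -80.8 w 24.4 F [ 0.5 -0.8 -1. ] q [-1.16  0.61  0.66  2.1  -0.64  0.64 -1.47]
to [423.  283.   35.5] -80.7 n 1
[[18,4,0,-2,-0.1,0,0]]
```

arm_command --pt "18 2 0 -1 0 0 0" --pt "18 1.5 0 0 0 0 0" --pt "18 0 0 0 0 0 0" --pt "18 0 0 0 0 0 0"

```text
clock: 19.88
position: [0.4233, 0.2832, 0.1947]
ee_rot: [1.09, 1.282, -1.088]
force: [-1.6, 0.4, 3.7]
width: 0.265
```

arm_command --pt "48 0 0 0 0 0 0" --pt "48 0 0 0 0 0 0" --pt "48 0 0 0 0 0 0" --pt "50 -15 0 0 0 0 0" --pt "50 -55 0 0 0 0 0"

```text
clock: 20.5
position: [0.4224, 0.2825, 0.264]
ee_rot: [1.085, 1.281, -1.093]
force: [1.1, 1.5, 0.5]
width: 0.546
```

arm_command --pt "50 -55 0 0 0 0 0" --pt "50 0 0 0 0 0 0"

```text
clock: 20.75
position: [0.4246, 0.2831, 0.3235]
ee_rot: [1.095, 1.281, -1.083]
force: [-0.6, 0.0, -0.9]
width: 0.547
```

```bash
python3 plan.py 55 582 -8.3 175 -85
python3 - <<'E'
from h import *
im=get_image("side"); save("s3.png",im["frame"][110:270,150:350],3.5)
E
```

```text
t 20.75 grasp [425.4 283.8 164.5] jaw -80.7 w 50.2 F [-0.6  0.  -0.9] q [-1.33  0.43  0.87  2.   -0.43  0.89 -1.64]
to [582.   -8.3 175. ] -85.0 n 7
[[55,-1,15,45,1,0,0],[55,-2,16,44,1,0,0],[55,-1,17,44,0,0,0],[55,-2,17,44,1,0,0],[55,-1,18,44,0,0,0]]
[[55,-2,18,44,1,0,0],[55,-1,18,44,0.3,0,0]]
```

View pics/s3.png

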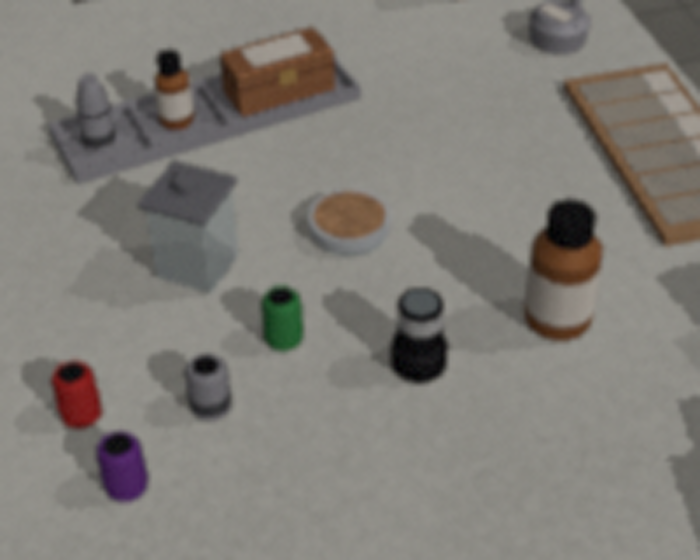

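The long tray is complete, with all three items upright (crop 95,115; 173,95; 278,70). Next is the eyepiece at (420,335).

arm_command --pt "55 -1 15 45 1 0 0" --pt "55 -2 16 44 1 0 0" --pt "55 -1 17 44 0 0 0" --pt "55 -2 17 44 1 0 0" --pt "55 -1 18 44 0 0 0"

```text
clock: 21.42
position: [0.535, 0.0737, 0.3255]
ee_rot: [1.127, 1.26, -1.13]
force: [-0.1, 0.6, -0.6]
width: 0.598
```

arm_command --pt "55 -2 18 44 1 0 0" --pt "55 -1 18 44 0 0 0" --pt "55 0 0 0 0 0 0" --pt "55 0 0 0 0 0 0"

```text
clock: 21.92
position: [0.5791, -0.0087, 0.3284]
ee_rot: [1.141, 1.253, -1.143]
force: [-0.3, 0.3, 0.8]
width: 0.602
```

```bash
python3 wl.py w6.png eyepiece_mid; python3 wf.py; python3 plan.py 55 582 -8.3 44 -85
```

```text
eyepiece_mid 0.91 [585.3  -7.6  27.7]
bench z [-0.17035148  0.54574233  1.69322626]
oil 0
lobj 0
sobj 481 z 0.0359 [455.2  -0.7] [ 6.3 20.4] 5.0
eye 1758 z 0.0584 [582.   -7.2] [28.3 28.6] 7.3
box 0
t 22.02 grasp [578.9  -7.4 169.6] jaw -84.6 w 54.6 F [-0.7  0.7 -0. ] q [-0.64  0.54  0.83  1.83 -0.47  0.99 -1.09]
to [582.   -8.3  44. ] -85.0 n 3
[[55,42,1,0,0,0,0],[55,42,1,1,0,0,0],[55,42,1,0,0.4,0,0]]
```

arm_command --pt "55 42 1 0 0 0 0" --pt "55 42 1 0 0 0 0" --pt "55 42 1 0 0 0 0" --pt "55 0 0 0 0 0 0" --pt "22 0 0 0 0 0 0" --newtons 20

```text
clock: 22.65
position: [0.583, -0.0082, 0.2045]
ee_rot: [1.141, 1.251, -1.14]
force: [1.3, -0.1, 0.3]
width: 0.533
```

arm_command --pt "22 0 0 0 0 0 0" --pt "22 0 0 0 0 0 0" --pt "22 0 0 0 0 0 0" --pt "22 0 0 0 0 0 0"

```text
clock: 23.15
position: [0.5831, -0.0087, 0.2044]
ee_rot: [1.142, 1.251, -1.139]
force: [-1.5, 1.1, 7.7]
width: 0.304
```

```bash
python3 plan.py 22 582 -8.3 155 -85 522.5 -303 160 -91.5
```

```text
t 23.15 grasp [583.4  -8.6  45.4] jaw -84.7 w 27.9 F [-1.5  1.1  7.7] q [-0.54  0.7   0.69  1.91 -0.64  0.76 -0.96]
to [582.   -8.3 155. ] -85.0 n 2
[[22,-55,-1,0,0,0,0],[22,-55,0,0,0.3,0,0]]
to [ 522.5 -303.   160. ] -91.5 n 6
[[22,-1,-14,48,1,0,0],[22,-1,-13,48,1,0,0],[22,-1,-13,49,1,0,0],[22,-1,-12,49,1,0,0],[22,0,-11,49,1,0,0]]
[[22,-1,-10,48,1.5,0,0]]
```

arm_command --pt "22 0 0 0 0 0 0" --pt "22 -20 0 0 0 0 0" --pt "22 -45 0 0 0 0 0" --pt "22 -45 0 0 0 0 0"

```text
clock: 23.65
position: [0.5824, -0.0089, 0.3155]
ee_rot: [1.141, 1.251, -1.142]
force: [1.2, 0.7, -1.9]
width: 0.306
```

arm_command --pt "22 -1 -14 48 1 0 0" --pt "22 -1 -13 48 1 0 0" --pt "22 -1 -13 49 1 0 0" --pt "22 -1 -12 49 1 0 0" --pt "22 0 -11 49 1 0 0"

```text
clock: 24.28
position: [0.533, -0.2565, 0.3186]
ee_rot: [1.206, 1.21, -1.206]
force: [0.0, 0.8, -1.3]
width: 0.3
```

arm_command --pt "22 -1 -10 48 1.5 0 0" --pt "22 0 0 0 0 0 0" --pt "22 0 0 0 0 0 0"

```text
clock: 24.65
position: [0.5238, -0.3027, 0.3188]
ee_rot: [1.226, 1.199, -1.225]
force: [0.2, 0.1, -0.9]
width: 0.3
```

```bash
python3 wl.py w7.png short_tray
python3 - <<'E'
from h import *
P=np.load("wrist.npz")["P"].reshape(-1,3)
m=(np.abs(P[:,0]-.495)<.1)&(np.abs(P[:,1]+.302)<.06)&(P[:,2]>.009)&(P[:,2]<.02);p=P[m]
print(len(p),cv2.minAreaRect((p[:,:2]*1000).astype(np.float32)))
E
python3 plan.py 22 522.5 -303 60 -91.8
```

```text
bench z [-0.22299955  0.48035196  1.54487107]
1000 ((493.9984436035156, -301.3842468261719), (70.11072540283203, 141.0540313720703), 88.4649887084961)
t 24.75 grasp [ 524.4 -301.4  159.4] jaw -91.1 w 27.9 F [-0.   1.  -1.5] q [-0.1   0.59  0.82  1.77 -0.51  1.   -0.68]
to [ 522.5 -303.    60. ] -91.8 n 2
[[22,50,-1,1,0,0,0],[22,49,-1,1,0.7,0,0]]
```

View pics/w7.png

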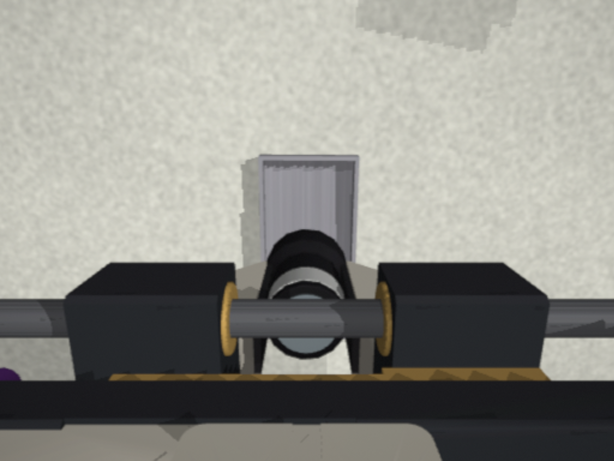

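The eyepiece is held upright. The tray fit gives centre (494,-301), so the larger compartment's centre is (521.5,-302).

arm_command --pt "22 50 -1 1 0 0 0" --pt "22 45 -1 0 0 0 0" --pt "22 12 0 0 0 0 0" --pt "22 2 0 0 0 0 0" --pt "22 0 0 0 0 0 0"

```text
clock: 25.38
position: [0.5226, -0.3042, 0.2107]
ee_rot: [1.225, 1.197, -1.223]
force: [-0.3, -0.5, -0.9]
width: 0.306
```

```bash
python3 plan.py 22 521.5 -302 48.5 -91.8
```

```text
t 25.38 grasp [ 522.9 -304.4   51.7] jaw -91.2 w 28.1 F [-0.3 -0.5 -0.9] q [-0.02  0.72  0.71  1.85 -0.64  0.81 -0.57]
to [ 521.5 -302.    48.5] -91.8 n 1
[[22,3,-1,-2,0.6,0,0]]
```

arm_command --pt "22 2 -1 -1 0 0 0" --pt "22 1 0 0 0 0 0" --pt "22 0 0 0 0 0 0" --pt "22 0 0 0 0 0 0"

```text
clock: 25.88
position: [0.5211, -0.303, 0.2073]
ee_rot: [1.226, 1.198, -1.224]
force: [-1.7, 1.7, 7.5]
width: 0.305
```

arm_command --pt "50 0 0 0 0 0 0" --pt "50 0 0 0 0 0 0" --pt "50 0 0 0 0 0 0" --pt "50 -15 0 0 0 0 0" --pt "50 -45 0 0 0 0 0"

```text
clock: 26.5
position: [0.5203, -0.3024, 0.266]
ee_rot: [1.224, 1.203, -1.227]
force: [0.2, -0.9, 0.0]
width: 0.543
```

arm_command --pt "55 -50 0 0 0 0 0" --pt "55 0 0 0 0 0 0"

```text
clock: 26.75
position: [0.5215, -0.3043, 0.3209]
ee_rot: [1.226, 1.192, -1.222]
force: [0.4, 0.3, -0.4]
width: 0.599
```

```bash
python3 plan.py 55 446 -4 165 -60
```

```text
t 26.75 grasp [ 522.5 -304.8  161.9] jaw -91.2 w 55.0 F [ 0.4  0.3 -0.4] q [-0.1   0.59  0.83  1.78 -0.51  1.   -0.67]
to [446.  -4. 165.] -60.0 n 6
[[55,-1,-14,-50,-5,0,0],[55,0,-9,-51,-5,0,0],[55,-1,-5,-51,-5,0,0],[55,0,-1,-52,-5,0,0],[55,-1,4,-52,-6,0,0]]
[[55,0,10,-50,-5.2,0,0]]
```

arm_command --pt "55 -1 -14 -50 -5 0 0" --pt "55 0 -9 -51 -5 0 0" --pt "55 -1 -5 -51 -5 0 0" --pt "55 0 -1 -52 -5 0 0" --pt "55 -1 4 -52 -6 0 0"

```text
clock: 27.38
position: [0.4557, -0.0504, 0.3192]
ee_rot: [0.883, 1.385, -0.883]
force: [-0.5, 0.1, 0.2]
width: 0.603
```

arm_command --pt "55 0 10 -50 -5 0 0" --pt "55 0 0 0 -8 0 0" --pt "55 0 0 0 -7 0 0" --pt "55 0 0 0 0 0 0"

```text
clock: 27.88
position: [0.4444, -0.0023, 0.3193]
ee_rot: [0.618, 1.481, -0.617]
force: [1.1, 0.3, 0.2]
width: 0.599
```

```bash
python3 wl.py w8.png short_objective_mid; python3 wf.py | grep sobj; python3 plan.py 55 446 -4 31.5 -45
python3 - <<'E'
from h import *
im=get_image("side"); save("s4.png",im["frame"][200:384,140:350],3.5)
E
```

```text
short_objective_mid 0.95 [499.9  40.8  20.5]
short_objective_mid 0.64 [441.2  -0.6  19.8]
short_objective_mid 0.55 [367.9  17.7  19.7]
bench z [-0.18039979  0.51966639  1.64648722]
sobj 1039 z 0.0403 [443.8  -2. ] [26.  25.5] 45.0
t 27.98 grasp [444.5  -2.6 160.2] jaw -45.4 w 55.0 F [-0.1  0.3 -1.1] q [-0.68  0.28  0.71  2.14 -0.26  0.8  -0.61]
to [446.   -4.   31.5] -45.0 n 3
[[55,43,0,1,0,0,0],[55,43,0,1,0,0,0],[55,43,0,0,-0.4,0,0]]
```

View pics/w8.png

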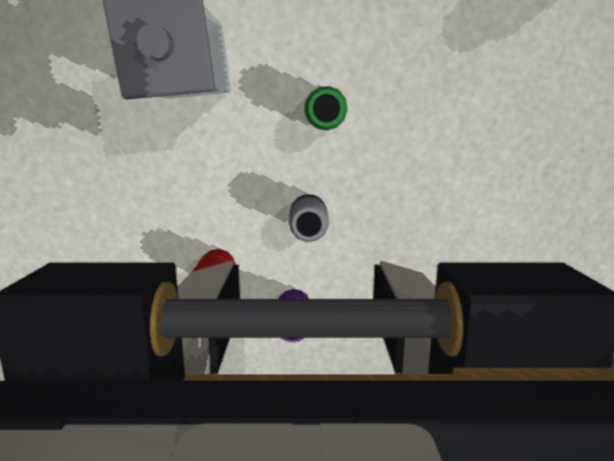

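View pics/s4.png

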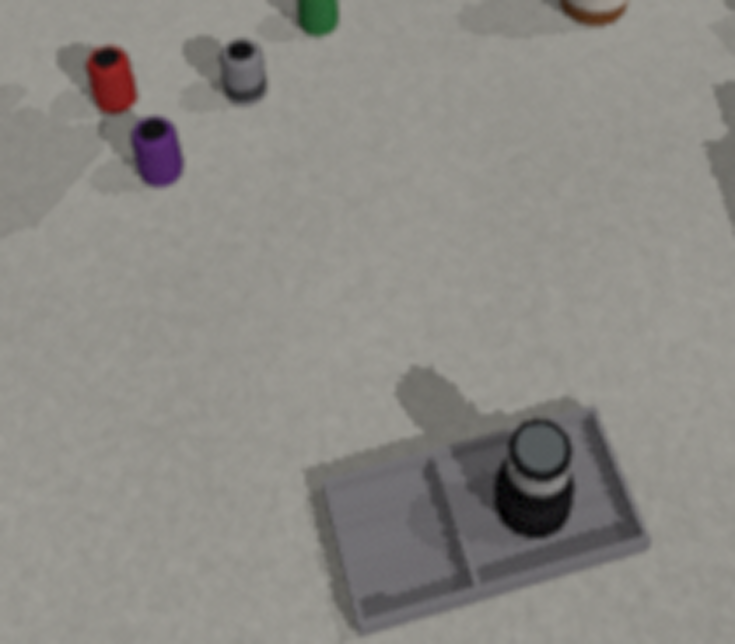

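The eyepiece stands barrel up in the larger compartment (s4 540,480). The grey short objective is centred between the jaws (w8 308,218), with red, purple and green clear. Grasping it.

arm_command --pt "55 43 0 0 0 0 0" --pt "55 43 0 0 0 0 0" --pt "55 42 0 0 0 0 0" --pt "55 0 0 0 0 0 0" --pt "20 0 0 0 0 0 0" --newtons 20

```text
clock: 28.65
position: [0.4451, -0.0027, 0.1922]
ee_rot: [0.618, 1.48, -0.618]
force: [0.2, -0.2, 1.2]
width: 0.533
```

arm_command --pt "20 0 0 0 0 0 0" --pt "20 0 0 0 0 0 0" --pt "20 0 0 0 0 0 0" --pt "20 0 0 0 0 0 0" --pt "20 0 0 0 0 0 0"

```text
clock: 29.28
position: [0.4451, -0.0022, 0.1921]
ee_rot: [0.618, 1.48, -0.616]
force: [-1.1, 0.8, 10.8]
width: 0.283
```

```bash
python3 plan.py 20 444.5 -2.5 150 -45 452.5 -300.5 150 -91.5
```

```text
t 29.27 grasp [445.4  -2.   33.1] jaw -45.2 w 26.0 F [-1.1  0.8 10.8] q [-0.49  0.52  0.5   2.24 -0.53  0.49 -0.36]
to [444.5  -2.5 150. ] -45.0 n 3
[[20,-39,0,0,0,0,0],[20,-39,0,0,0,0,0],[20,-39,-1,0,-0.2,0,0]]
to [ 452.5 -300.5  150. ] -91.5 n 6
[[20,0,-34,36,8,0,0],[20,0,-29,40,8,0,0],[20,0,-23,44,8,0,0],[20,0,-16,47,7,0,0],[20,0,-11,49,8,0,0]]
[[20,0,-4,49,7.5,0,0]]
```

arm_command --pt "20 -20 0 0 0 0 0" --pt "20 -50 0 0 0 0 0" --pt "20 -47 0 0 0 0 0"

```text
clock: 29.65
position: [0.4444, -0.0025, 0.3097]
ee_rot: [0.617, 1.482, -0.618]
force: [0.5, -0.6, -1.5]
width: 0.287
```

arm_command --pt "20 0 -34 36 8 0 0" --pt "20 0 -29 40 8 0 0" --pt "20 0 -23 44 8 0 0" --pt "20 0 -16 47 7 0 0" --pt "20 0 -11 49 8 0 0"

```text
clock: 30.28
position: [0.4503, -0.252, 0.3086]
ee_rot: [1.138, 1.253, -1.137]
force: [0.4, 0.7, -0.7]
width: 0.287
```

arm_command --pt "20 0 -4 49 7.5 0 0" --pt "20 0 0 0 0 0 0" --pt "20 0 0 0 0 0 0"

```text
clock: 30.65
position: [0.4511, -0.2993, 0.3081]
ee_rot: [1.231, 1.196, -1.231]
force: [0.0, -0.1, -0.5]
width: 0.288
```

```bash
python3 plan.py 20 452.5 -300.5 40 -91.5
python3 - <<'E'
from h import *
im=get_image("side"); save("s5.png",im["frame"][200:384,180:350],3.5)
E
```

```text
t 30.65 grasp [ 451.1 -299.1  149.1] jaw -91.7 w 26.4 F [ 0.  -0.1 -0.5] q [-0.14  0.53  0.9   1.94 -0.52  0.92 -0.58]
to [ 452.5 -300.5   40. ] -91.5 n 2
[[20,55,1,1,0,0,0],[20,54,0,0,-0.2,0,0]]
```

View pics/s5.png

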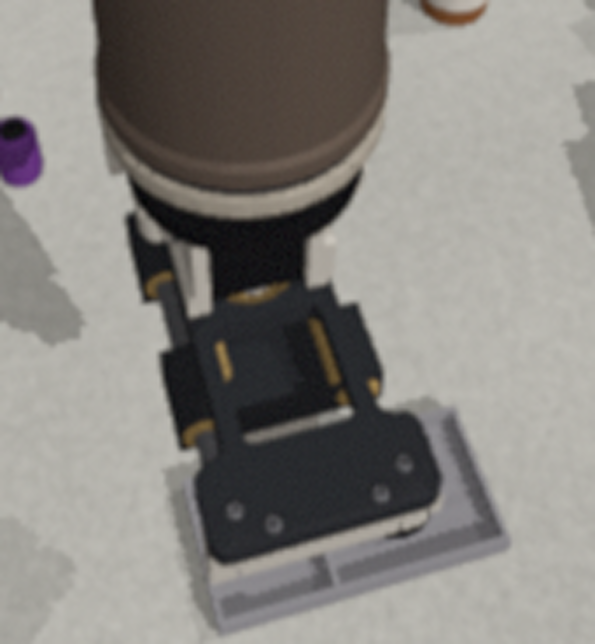

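The gripper hides the held objective in this view, but the opening (26.4 mm) confirms it is held. I'll lower it.

arm_command --pt "20 50 1 1 0 0 0" --pt "20 45 0 0 0 0 0" --pt "20 14 0 0 0 0 0" --pt "20 2 0 0 0 0 0" --pt "20 0 0 0 0 0 0"

```text
clock: 31.32
position: [0.4528, -0.301, 0.1986]
ee_rot: [1.231, 1.193, -1.23]
force: [0.5, -0.4, -0.4]
width: 0.292
```

```bash
python3 plan.py 20 452.5 -300.5 36 -91.5
```

```text
t 31.32 grasp [ 453.1 -301.2   39.6] jaw -91.7 w 26.8 F [ 0.5 -0.4 -0.4] q [-0.01  0.68  0.73  2.02 -0.7   0.71 -0.44]
to [ 452.5 -300.5   36. ] -91.5 n 1
[[20,4,-1,-1,-0.2,0,0]]
```

arm_command --pt "20 2 0 -1 0 0 0" --pt "20 1 0 0 0 0 0" --pt "20 0 0 0 0 0 0" --pt "20 0 0 0 0 0 0"

```text
clock: 31.82
position: [0.4527, -0.2999, 0.1952]
ee_rot: [1.232, 1.194, -1.23]
force: [-0.2, 2.8, 9.0]
width: 0.285
```

Contact at 9 N, so I'll release.

arm_command --pt "50 0 0 0 0 0 0" --pt "50 0 0 0 0 0 0" --pt "50 0 0 0 0 0 0" --pt "50 -15 0 0 0 0 0" --pt "50 -45 0 0 0 0 0"

```text
clock: 32.45
position: [0.4518, -0.2994, 0.2542]
ee_rot: [1.231, 1.198, -1.233]
force: [0.9, 0.2, 0.8]
width: 0.547
```

arm_command --pt "50 -60 0 0 0 0 0" --pt "50 -30 -40 -40 0 0 0" --pt "50 0 -40 -40 0 0 0" --pt "50 0 0 0 0 0 0"

```text
clock: 32.95
position: [0.3731, -0.2154, 0.3434]
ee_rot: [1.233, 1.201, -1.227]
force: [0.8, -0.4, 0.5]
width: 0.546
```

```bash
sed -i 's/side1/side9/' h.py
python3 - <<'E'
from h import *
for c in ["side","scene"]:
    im=get_image(c); np.savez(c+".npz",**im); save(c+"_end.png",im["frame"],1.5)
Q={c:cloud(dict(np.load(c+".npz"))).reshape(-1,3) for c in ["scene","side"]}
for n,(x,y) in dict(oil=(485,293),lobj=(423,283),eye=(521,-302),sobj=(452.5,-300),reag=(685,0),jar=(464,123),petri=(577,129)).items():
    for c,P in Q.items():
        p=P[(np.hypot(P[:,0]-x/1e3,P[:,1]-y/1e3)<.03)&(P[:,2]>.015)&(P[:,2]<.12)]
        if len(p)<20: print(n,c,len(p)); continue
        zt=np.percentile(p[:,2],98);q=p[p[:,2]>zt-.006];cc,s,a=cv2.minAreaRect((q[:,:2]*1000).astype(np.float32)); print(n,c,round(zt,4),np.round(cc,1),np.round(s,1))
E
```

```text
oil scene 0.0664 [487.4 293.3] [17.7 17.3]
oil side 0.0666 [483.9 294. ] [17.9 14.7]
lobj scene 0.0657 [425.2 283. ] [12.9 13.7]
lobj side 0
eye scene 0.0605 [ 524.1 -302.8] [30.  26.8]
eye side 0.0611 [ 519.7 -301.6] [28.1 28.2]
sobj scene 0.0421 [ 457.  -298.5] [23.8 22. ]
sobj side 0.043 [ 451.2 -298.3] [24.9 25.7]
reag scene 0.0944 [6.882e+02 3.000e-01] [28.7 31.5]
reag side 0.0945 [6.834e+02 4.000e-01] [29.3 30.2]
jar scene 0.0797 [469.6 125.1] [43.6 40.1]
jar side 0.081 [464.5 125.3] [14.6 16. ]
petri scene 0.0186 [579.5 129.2] [53.6 52.4]
petri side 0.0186 [577.  129.4] [55.8 58.9]
```

View pics/side_end.png

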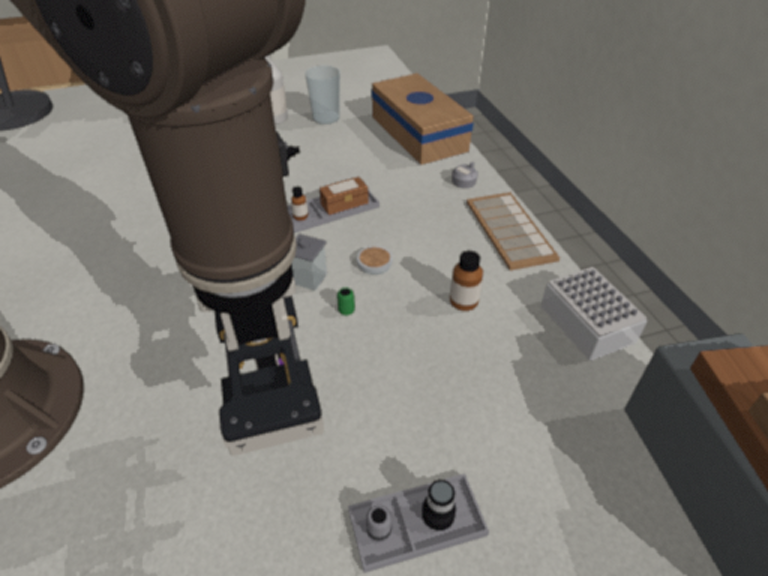

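Both trays are filled: the short objective is at (380,520), the eyepiece at (440,505), and the oil bottle and box are in the long tray. The depth fits show all items upright at the right heights and the bystanders unmoved. Handing in.

```bash
python3 -c "
from cell import arm
print(arm.sign_off())"
```

```text
the job is handed in; nothing more can be done
None
```

Both microscope kits are made up and the job is handed in, at about 33 s on the robot clock. I placed the items in the order asked:

- **Long tray:** the slide box lies flat, lid up, in the long compartment. The small oil bottle stands in the middle compartment and the long objective in the end one.
- **Short tray:** the eyepiece stands barrel up in the larger compartment, and the grey short objective in the smaller one.

**Last checks:** depth readings showed the oil bottle, both objectives and the eyepiece standing at the expected heights near their compartment centres. The big bottle and the Petri dish had moved less than about 2 mm, which is within the camera's error. The highest force I read was about 11 N.

**Limits of the checks:**
- The scene and side cameras disagree by about 4 mm in x. I relied on the side camera, which matched the wrist camera.
- In the final side view the arm hid the long objective and part of the staining jar. The scene camera covered both: it showed the objective standing in place, and the jar within about 1 mm of where it started.
- I did not re-measure the slide box at the end, but the pictures show it in place.

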